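# Lock the screen-frame clamp with the T key

## Task

The clamp holding the bare screen frame is still loose. Take the T key from its sloping rest and with it (not with the gripper itself) turn both captive clamp screws clockwise, fully home to their stops, in either order. Leave the key standing upright on one of the two screws, fully seated over its head, let go of it, and do not disturb the other things on the table.

Things in the scene. Friction and masses are not known exactly. Their poses are not given: they have to be found in the camera images.
- key: steel T key, 0.3 kg, 152 mm long. Origin: centre of its socket's open foot; z runs up the shaft to the T bar, y along the bar. Socket block 31 x 31 x 32 mm, square pocket 18.8 mm wide, 18 mm deep in the foot, sides along x and y. Starts in the rest, foot low and nearer the robot, shaft sloping 40 deg above level, bar level, x forward and down
- key_grip (a point): on the key's 14 x 14 mm square shaft, 62 mm from the foot, near the balance point, axes as the key's. The shaft runs from 32 to 138 mm; in the rest it is clear of supports from 35 to 110 mm
- key_bar (a point): centre of the key's T bar, 145 mm from the foot; the bar is 14 x 14 mm, 90 mm long along the key's y
- rest: sloping plywood key rest, fixed, 170 x 70 mm base 8 mm thick, about 130 mm tall at its rear post; origin under the centre of its base, x points up the slope (key lies above it along x)
- clamp: aluminium hinge clamp, fixed, 90 (x) x 300 (y) mm, flat top 48 mm above the table, holding the near edge of a bare aluminium screen frame 340 mm wide and 25 mm tall that reaches to x = +250 mm. Origin on the table under the clamp's centre. The two screws stand on it at y = +75 (left) and -75 mm (right)
- screw_left_seat (a point): centre of the left screw's flange top (42 mm across, 52 mm above the table), where the key's foot rests. The square head, 16 x 16 mm, rises 8 mm from it and tapers 7 mm more to a 9 mm square tip. Axes turn with the screw, head sides along x and y; a small pointer on the flange points to -x
- screw_right_seat (a point): the same point of the right screw, which is identical
- screw_left (a joint): turn of the left captive screw, rad: 0 open (pointer to the clamp's -x), grows clockwise seen from above, 1.571 at the stop (pointer to the clamp's +y): locked. Stiff (0.12 N m), stays where left
- screw_right (a joint): the same for the right captive screw
- jar_blue: blue plastic ink jar with black cap, 72 mm across, 85 mm tall; origin under its centre
- jar_pink: red plastic ink jar with black cap, 68 mm across, 75 mm tall; origin under its centre
- jar_clear: white plastic jar with black cap, 72 mm across, 90 mm tall; origin under its centre
- tub: open white plastic tub, 100 mm across, 55 mm tall; origin under its centre
- tape: roll of paper tape lying flat inside the screen frame, 86 mm across, 24 mm tall; origin under its centre
- squeegee: wooden squeegee lying flat, 190 mm long (its y), 30 mm tall; origin under the wooden grip
- spatula: ink spatula lying flat, about 250 mm long; origin under it
Mind the look-alikes: they are no part of the job. Leave any yellow look-alike of the key alone.

How it is judged:
By the outcome, as a careful person would: the job done as asked, in the order asked, and still so for the second after the job is handed in, with the robot touching nothing.
It also fails if it takes over 61 s, if anything falls off the work surface, if the arm or the gripper's body presses on something with over 40 N, if the wrist force passes 120 N, or if a joint passes its speed limit or range.

## Robot

A 6-joint arm with a two-finger parallel gripper is mounted at the origin on the work surface. World frame = base frame: x ahead of the robot, y to its left, z up, the work surface at z = 0. Lengths are in m, angles in rad, forces in N, time in s.
With the tool pointing down it reaches from about 0.275 to 0.75 m from the base axis. Payload 10.2 kg.
Tool frame: the origin (TCP) lies at the centre of the arm's flange, where the gripper is bolted on; the fingertips stand 166 mm ahead of it and the grasp point (between the pads) lies 147 mm ahead of it (manip.tcp_to_tips is the distance from the TCP to the fingertips, in m); z points along the fingers, y is the line along which they close (so a half turn about z gives the same grasp; the last joint's range is limited). The gripper opens to 88 mm and grips with 3 to 60 N. Pads are 18 mm wide; open, the fingers measure 123 mm over their backs; the gripper's body (75 mm by 187 mm) begins 45 mm behind the grasp point.
Start: joints at [-1.395, 0.313, 1.498, -0, 1.331, -0.223], TCP at [0.204, -0.484, 0.405] pointing down, gripper open.
Joint ranges: [-2.94, 2.94], [-0.97, 2.17], [0.19, 2.56], [-1.23, 4.37], [0.02, 3.11], [-2.88, 2.88]. Speed limits (rad/s): [2.39, 2.39, 3.01, 3.14, 3.14, 3.14].

## Interface

Orientations are given as a unit quaternion [w, x, y, z].
In Python, from rig import manip, capture, calibration gives the robot as it stands.
- The arm moves only by the tool send_rows, never from a script. Its argument "deltas" is a list of rows, each a list of 4 numbers: the shift along the world's x, y, z in m, then the turn about the world's z in degrees. In form: [[dx, dy, dz, yaw], ...]. A call has 1 to 5 rows; each row is the pose to reach, as a shift and turn from the pose commanded when the call began; what a row does not reach only later rows make up. A row lasts 1/8 s, in which the tool goes at most 62.5 mm and 10.7 degrees, less where a joint would pass 70% of its speed; a pose out of reach is approached as far as the arm can. A call with a gripper value outside its range is refused whole. "hand" is the opening, from 0 (shut) to 1 (fully open), set as the call begins (left out, the last holds). The fingers move at their own pace and stop on an object; "squeeze" is the grip in N (left out, the last holds). Time passes only in rows, so rows that repeat a pose let the fingers close. It gives the time, the measured TCP pose, the force, the opening and the grip force at its end, in the units of the state.
- manip.get_state(): the state, without advancing time (a new reading comes with each control period).
- capture(name): name is "scene" or "top" or "wrist"; returns (picture, depth): 400x640x3 uint8, red, green, blue; 400x640 float32, m along the optical axis (not along the pixel's ray), 0 where there is no reading.
- calibration(name): a dict with "mtx" (3x3 intrinsics, pixels), "view" (4x4, takes a point from world to camera coordinates). Camera axes: x right, y down, z forward; pixel columns grow to the right and rows downward; lengths in m; the calibration is good to about 2 mm. A picture is of the moment at which its call begins: read the wrist's pose just before it. calibration takes no time and is no camera call; for the wrist camera it gives the pose at the moment of the call.
- manip.sign_off(): hands the job in; it is judged then, once.
The state is a dict: "time_s": time; "qpos": joint angles; "qvel": joint speeds; "joint_efforts": joint torques, N m; "eef_pos": TCP position; "tcp_rot": TCP orientation; "wrist_force": force on the tool from outside, world axes, zero at the start; "wrist_torque": the same for the moment, N m; "gripper_width": opening from 0.0 (shut) to 1.0 (fully open); "gripper_force": force on a finger pad.
Only numpy, scipy, OpenCV 4.12 (cv2) and the standard library are available. Lean on these libraries where they do the work, as an engineer would, in place of code of your own. Each camera call takes 0.05 s, during which the arm holds its last target. There are 200 camera calls.

## Working session

There is one attempt and no reset: what is moved stays moved. The work goes in short steps, Python scripts to look and compute and a tool call to move; the robot and the scene stay as the last step left them, time stands still between calls to the robot, and variables do not carry over. Pictures are saved under pics/ and viewed, at most 10 in all, crops included, and the job is handed in when it is done.

Besides the shell and the picture viewer there is one more tool, called after ">>>" in YAML: its name, and indented under it one key for each argument. send_rows: Moves the arm, as the interface text tells. Its arguments: {"type":"object","properties":{"deltas":{"type":"array","items":{"type":"array","items":{"type":"number"}}},"hand":{"type":"number"},"squeeze":{"type":"number"}},"required":["deltas"]}

```bash
mkdir -p pics
python3 - <<'E'
from rig import manip,capture,calibration
import cv2,numpy as np
s=manip.get_state();print(s['time_s'],s['eef_pos'],s['tcp_rot'],s['gripper_width'],manip.tcp_to_tips)
for n in('scene','top'):
    p,d=capture(n);cv2.imwrite(f'pics/{n}0.png',p[...,::-1]);np.save(f'{n}0.npy',d)
    c=calibration(n);print(n,c['mtx'],np.round(c['view'],3).tolist())
E
```

```text
0.0 [ 0.20384167 -0.48377653  0.40417234] [-6.28832166e-04  9.80188441e-01  1.98066211e-01  2.30638771e-05] 1.0023447694721563 0.166
scene [[367.2290196    0.         316.15018655]
 [  0.         367.2290196  198.75985283]
 [  0.           0.           1.        ]] [[0.139, 0.99, -0.004, -0.152], [0.73, -0.105, -0.675, -0.252], [-0.669, 0.091, -0.738, 1.525], [0.0, 0.0, 0.0, 1.0]]
top [[444.83805695   0.         322.53657556]
 [  0.         444.83805695 201.74123918]
 [  0.           0.           1.        ]] [[0.007, -1.0, 0.013, 0.057], [-0.987, -0.009, -0.162, 0.491], [0.162, -0.012, -0.987, 1.505], [0.0, 0.0, 0.0, 1.0]]
```

View pics/top0.png

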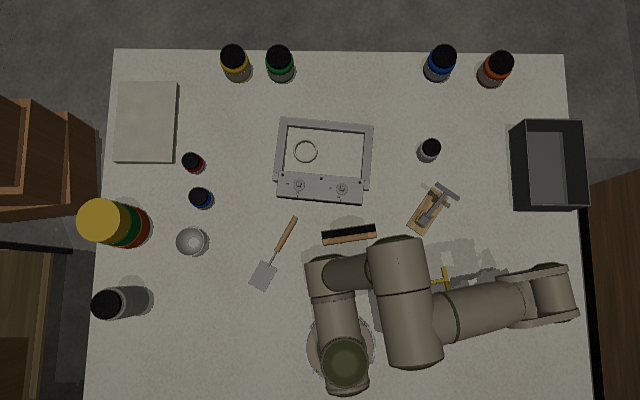

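View pics/scene0.png

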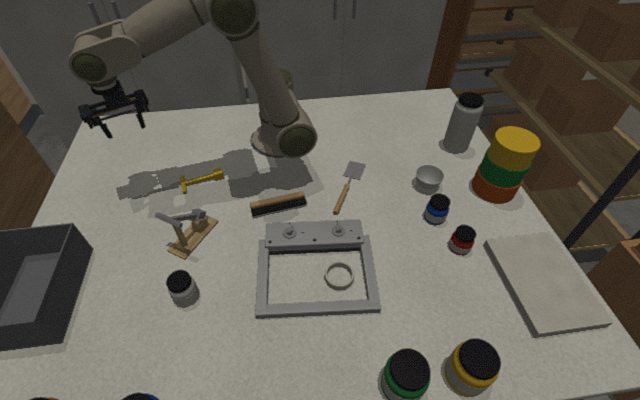

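Look-alikes: the grey T key in the plywood rest (top 435,205 / scene 185,220) fits "steel, in sloping rest". The yellow T (top 440,280 / scene 203,180) lying flat is the decoy. Screws are at top (299,185) and (342,189). I'll confirm with an enlarged crop and the depth.

```bash
cat > h.py <<'E'
from rig import manip,capture,calibration
import cv2,numpy as np
def cloud(n,d,c=None):
    c=c or calibration(n);K=c['mtx'];V=np.array(c['view'])
    v,u=np.mgrid[:d.shape[0],:d.shape[1]]
    P=np.stack([(u-K[0,2])/K[0,0]*d,(v-K[1,2])/K[1,1]*d,d],-1)
    W=(P-V[:3,3])@V[:3,:3]
    W[d==0]=np.nan
    return W
def proj(n,p,c=None):
    c=c or calibration(n);q=np.array(c['view'])[:3]@np.r_[p,1];q=c['mtx']@q;return q[:2]/q[2]
E
python3 - <<'E'
from h import *
d=np.load('top0.npy');W=cloud('top',d)
np.set_printoptions(precision=3,suppress=True)
for u,v in [(299,185),(342,189),(280,118),(372,124),(277,203),(363,205),(440,186),(457,199),(448,192),(436,205),(422,223),(415,230),(438,280)]: print(u,v,W[v,u])
i=cv2.imread('pics/top0.png')[165:245,250:480];cv2.imwrite('pics/c1.png',cv2.resize(i,None,fx=3.4,fy=3.4,interpolation=cv2.INTER_CUBIC))
E
```

```text
299 185 [0.543 0.142 0.067]
342 189 [ 0.53  -0.005  0.071]
280 118 [0.797 0.216 0.027]
372 124 [ 0.786 -0.119  0.003]
277 203 [ 0.491  0.222 -0.003]
363 205 [ 0.486 -0.084  0.   ]
440 186 [ 0.527 -0.319  0.151]
457 199 [ 0.485 -0.373  0.151]
448 192 [ 0.507 -0.344  0.152]
436 205 [ 0.471 -0.315  0.112]
422 223 [ 0.416 -0.278  0.064]
415 230 [ 0.398 -0.266  0.006]
438 280 [ 0.225 -0.339  0.016]
```

View pics/c1.png

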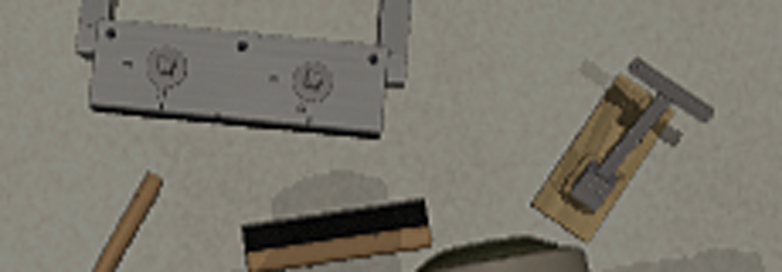

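Confirmed: the grey key lies in the plywood rest with its socket at crop (593,185) and its bar at (672,88). The screws are at crop (167,66) and (312,82), with their pointers toward the robot. Next I'll move over it for a close look.

>>> send_rows:
  deltas:
    - [0.05, 0.035, 0, 6]
    - [0.1, 0.07, 0, 12]
    - [0.15, 0.105, 0, 18]
    - [0.2, 0.14, 0, 24]
    - [0.25, 0.17, 0, 30]

```text
time_s: 0.72
eef_pos: [0.4553, -0.3123, 0.4046]
tcp_rot: [-0.0, 0.895, 0.447, -0.0]
wrist_force: [-0.6, -1.1, 0.0]
gripper_width: 1.0
gripper_force: 0.0
```

Run:
```python
from h import *
s=manip.get_state();print(s['time_s'],s['eef_pos'],s['tcp_rot'],s['qpos'])
c=calibration('wrist');p,d=capture('wrist');cv2.imwrite('pics/w1.png',p[...,::-1]);np.savez('w1.npz',d=d,m=c['mtx'],v=c['view'])
print(np.round(c['view'],3))
```

```text
0.725 [ 0.45530647 -0.31228694  0.40460415] [-1.50841397e-04  8.94703401e-01  4.46660716e-01 -7.16196896e-05] [-8.13416539e-01  3.72977798e-01  1.41449839e+00 -5.07379705e-05
  1.35444673e+00 -1.68668460e-01]
[[ 0.799 -0.601 -0.001 -0.552]
 [-0.575 -0.765  0.289 -0.017]
 [-0.174 -0.23  -0.957  0.397]
 [ 0.     0.     0.     1.   ]]
```

View pics/w1.png

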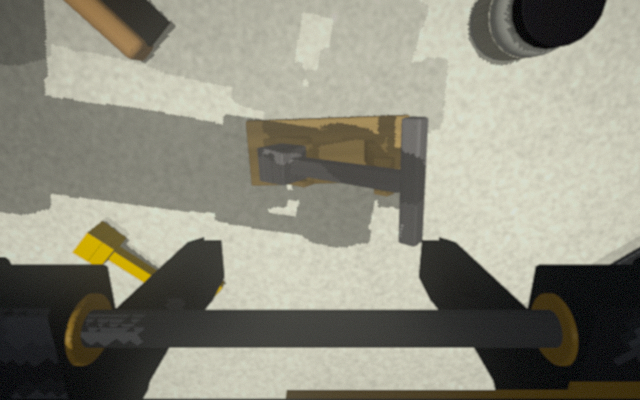

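The wrist view shows the key's bar at (413,118)-(411,243), its shaft running left to the socket at (282,163), and the plywood post just left of the bar. I'll get the geometry from the cloud.

Run:
```python
from h import *
np.set_printoptions(precision=3,suppress=True)
f=np.load('w1.npz');W=cloud('wrist',f['d'],{'mtx':f['m'],'view':f['v']})
A=W[100:255,235:440].reshape(-1,3);A=A[~np.isnan(A[:,0])]
bar=A[A[:,2]>0.135];xy=bar[:,:2];m=xy.mean(0);w,v=np.linalg.eigh(np.cov((xy-m).T));print('bar',len(bar),m,w**.5,v[:,1],np.degrees(np.arctan2(v[1,1],v[0,1])),'z',np.percentile(bar[:,2],[50,90,98]))
b=v[:,1]; b=b*np.sign(b[1]); h=np.array([b[1],-b[0]]); print('h',h,np.degrees(np.arctan2(h[1],h[0])))
t=(xy-m)@b; print('bar ext',np.percentile(t,[0.5,99.5])); mid=m+b*np.percentile(t,[.5,99.5]).mean(); print('mid',mid)
s=(A[:,:2]-mid)@h;l=(A[:,:2]-mid)@b
print('max z grid; rows s from bar, cols lateral +b(left)')
L=np.arange(-45,50,10)/1000
print('      ',L)
for s0 in np.arange(-150,30,8)/1000:
    r=[]
    for l0 in L:
        k=(abs(s-s0)<.004)&(abs(l-l0)<.005);r.append(A[k,2].max()*1000 if k.any() else -1)
    print('%.3f'%s0,np.round(r).astype(int))
```

```text
bar 3858 [ 0.51  -0.339] [0.007 0.024] [0.582 0.813] 54.414449737031276 z [0.148 0.152 0.247]
h [ 0.813 -0.582] -35.58555026296873
bar ext [-0.046  0.042]
mid [ 0.509 -0.341]
max z grid; rows s from bar, cols lateral +b(left)
       [-0.045 -0.035 -0.025 -0.015 -0.005  0.005  0.015  0.025  0.035  0.045]
-0.150 [2 2 2 3 2 2 2 2 2 2]
-0.142 [2 2 2 2 2 2 2 2 1 2]
-0.134 [ 1  9  9  9 10 10 10 10  9  2]
-0.126 [ 2 10 10  9  9 10 11 10  9  3]
-0.118 [ 1  9 -1 64 64 65 64 10  8  2]
-0.110 [ 3  9 -1 71 72 71 71  9  9  2]
-0.102 [ 2  0 -1 78 78 78 78 45  9  2]
-0.094 [ 2  1 53 83 83 83 82 54  8  1]
-0.086 [ 3 -1 62 80 82 81 79 57  9  2]
-0.078 [ 2 -1 67 70 87 88 69 65  9  2]
-0.070 [ 2  9 63 63 93 94 63 60 10  2]
-0.062 [  2   9  -1  -1 101 102  11  10   9   1]
-0.054 [  2   9  -1   7 108 108   9   9  10   1]
-0.046 [  2   8  -1   9 114 115  10   9   9   2]
-0.038 [  2   1  -1   9 121 121   9  10   9   1]
-0.030 [  2   1  -1   9 128 128  10  10   9   2]
-0.022 [  1  -1  -1 122 135 134 123   9  10   2]
-0.014 [  2  -1  -1 128 253 248 128  10   9   1]
-0.006 [147 148 148 148 245 239 148 148 149 149]
0.002 [152 153 153 153 153 152 153 153 153 152]
0.010 [152 151 152 151 151 151 151 151 151 150]
0.018 [-1 -1  8 10 10 10  9 10  9  1]
0.026 [-1 -1  8  9  9  8 10  9  8  1]
```

>>> send_rows:
  deltas:
    - [0.036, -0.001, -0.02, 0.5]
    - [0.073, -0.002, -0.04, 1]
    - [0.073, -0.002, -0.08, 1]
    - [0.073, -0.002, -0.113, 1]
    - [0.073, -0.002, -0.113, 1]
  hand: 0.7

```text
time_s: 1.4
eef_pos: [0.5265, -0.3156, 0.2893]
tcp_rot: [-0.003, 0.892, 0.453, -0.001]
wrist_force: [0.1, 0.1, -0.0]
gripper_width: 0.702
gripper_force: 0.0
```

Run:
```python
from h import *
s=manip.get_state();print(s['time_s'],s['eef_pos'],s['wrist_force'],s['gripper_width'])
p,d=capture('wrist');cv2.imwrite('pics/w2.png',p[...,::-1])
```

```text
1.4 [ 0.52652633 -0.31560342  0.28934752] [ 0.09234863  0.11474191 -0.00793669] 0.7023847930741752
```

View pics/w2.png

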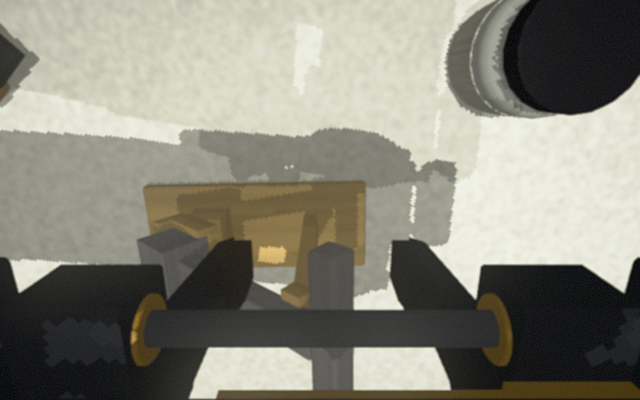

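The bar end (331,245) lies between the two fingers (252 and 392), and the near finger is clear of the shaft and post. Closing with a moderate grip.

>>> send_rows:
  deltas:
    - [0, 0, 0, 0]
    - [0, 0, 0, 0]
    - [0, 0, 0, 0]
    - [0, 0, 0, 0]
    - [0, 0, 0, 0]
  hand: 0.0
  squeeze: 12

```text
time_s: 2.08
eef_pos: [0.5275, -0.3162, 0.2931]
tcp_rot: [0.002, 0.892, 0.453, 0.001]
wrist_force: [5.8, -3.0, 2.8]
gripper_width: 0.206
gripper_force: 12.1
```

>>> send_rows:
  deltas:
    - [-0.005, 0.004, 0.007, 0]
    - [-0.011, 0.008, 0.0145, 0]
    - [-0.018, 0.013, 0.021, 0]
    - [-0.024, 0.0175, 0.027, 0]
    - [-0.024, 0.0175, 0.027, 0]

```text
time_s: 2.7
eef_pos: [0.5026, -0.2981, 0.3189]
tcp_rot: [-0.0, 0.892, 0.453, -0.0]
wrist_force: [0.1, -1.6, -0.3]
gripper_width: 0.188
gripper_force: 24.1
```

Run:
```python
from h import *
s=manip.get_state();print(s['time_s'],s['eef_pos'],s['wrist_force'],s['gripper_width'])
p,d=capture('scene');cv2.imwrite('pics/s3.png',cv2.resize(p[150:280,100:270,::-1],None,fx=4,fy=4,interpolation=cv2.INTER_CUBIC))
```

```text
2.7 [ 0.50258275 -0.29809088  0.3189232 ] [ 0.06331124 -1.56532807 -0.33613007] 0.18819843338597284
```

View pics/s3.png

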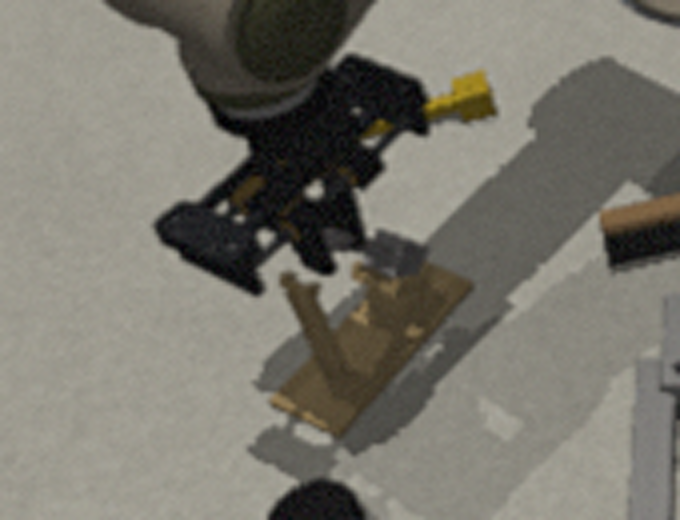

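The socket (395,250) looks raised off its cradle, so the key may have stayed level. I'll check its pitch with depth.

```bash
cat > prof.py <<'E'
from h import *
def prof(n,mid,h,hs=.085,smin=-.17,smax=.03,step=.008,L=np.arange(-45,50,10)/1000,zmax=.3,save=None):
    c=calibration(n);p,d=capture(n)
    if save: cv2.imwrite(save,p[...,::-1])
    W=cloud(n,d,c).reshape(-1,3);A=W[~np.isnan(W[:,0])];A=A[A[:,2]<zmax]
    h=np.array(h);b=np.array([-h[1],h[0]]);s=(A[:,:2]-mid)@h;l=(A[:,:2]-mid)@b
    print('    ',L)
    for s0 in np.arange(smin,smax,step):
        r=[]
        for l0 in L:
            k=(abs(s-s0)<step/2)&(abs(l-l0)<.005);r.append(A[k,2].max()*1000 if k.any() else -1)
        print('%.3f'%s0,np.round(r).astype(int))
E
python3 - <<'E'
from prof import *
prof('wrist',[.509,-.341],[.813,-.582],zmax=.2,save='pics/w3.png')
E
```

```text
[-0.045 -0.035 -0.025 -0.015 -0.005  0.005  0.015  0.025  0.035  0.045]
-0.170 [2 2 2 2 2 2 1 2 2 2]
-0.162 [2 1 2 2 1 2 1 1 2 2]
-0.154 [2 1 1 2 1 1 2 2 1 3]
-0.146 [1 2 1 1 2 1 1 2 2 2]
-0.138 [ 1  1 -1 -1  9 10 10  9  8  2]
-0.130 [-1 -1 -1 -1  9 10  9  9 10  2]
-0.122 [-1 -1 -1 60 61 61 61  9  9  1]
-0.114 [-1 -1 -1 72 73 74 73 10  9  2]
-0.106 [-1 -1 -1 77 85 85 85 10  9  2]
-0.098 [-1 -1 -1 -1 85 85 85 51  9  2]
-0.090 [-1 -1 -1 -1 94 95 80 59  9  2]
-0.082 [ -1  -1  -1  54  97 107  74  65   9   2]
-0.074 [ -1  -1   9  60  69 111  69  67   9   2]
-0.066 [ -1  -1   9   9  59 114  59  58   9   2]
-0.058 [-1 -1  9 10 10 10  9 10 10  1]
-0.050 [ -1   8   9   9   9   9   9  10 187 200]
-0.042 [ -1  -1  10   9 170 156   9 199 199 200]
-0.034 [ -1  -1 173 180 181 181 174 181 198 196]
-0.026 [ -1  -1   9 181 181 181 175 181 182 181]
-0.018 [ -1   9 174 176 176 176 175 178 199 199]
-0.010 [ -1   9   9  -1  -1  81  87 199 199 200]
-0.002 [ -1  -1  -1   8   9   9  82   9   9 181]
0.006 [-1 -1  9  9  9  9 10  9  9  2]
0.014 [-1  7 10 10 10  9 10  9  9  2]
0.022 [ 1  9 10  9 10  9  9 10  9  2]
```

The pitch is now about 56°, so the key is swinging up about its foot as intended. Continuing the arc.

>>> send_rows:
  deltas:
    - [-0.007, 0.005, 0.006, 0]
    - [-0.014, 0.01, 0.012, 0]
    - [-0.0215, 0.0155, 0.017, 0]
    - [-0.029, 0.021, 0.022, 0]
    - [-0.029, 0.021, 0.022, 0]
  squeeze: 20

```text
time_s: 3.42
eef_pos: [0.4734, -0.2768, 0.3414]
tcp_rot: [-0.0, 0.892, 0.453, -0.0]
wrist_force: [-1.5, 1.8, 0.9]
gripper_width: 0.163
gripper_force: 21.0
```

>>> send_rows:
  deltas:
    - [-0.008, 0.006, 0.006, 0]
    - [-0.017, 0.012, 0.012, 0]
    - [-0.027, 0.019, 0.02, 0]
    - [-0.037, 0.026, 0.03, 0]
    - [-0.037, 0.026, 0.03, 0]
  squeeze: 40

```text
time_s: 4.05
eef_pos: [0.4364, -0.2509, 0.3719]
tcp_rot: [0.001, 0.892, 0.453, 0.0]
wrist_force: [0.1, -0.0, -2.8]
gripper_width: 0.155
gripper_force: 38.1
```

Run:
```python
from prof import *
prof('wrist',[.509,-.341],[.813,-.582],zmax=.24,save='pics/w4.png')
```

```text
[-0.045 -0.035 -0.025 -0.015 -0.005  0.005  0.015  0.025  0.035  0.045]
-0.170 [2 2 2 1 1 1 1 2 2 2]
-0.162 [1 2 1 2 2 2 2 1 2 2]
-0.154 [-1 -1 -1 -1 -1  1  2  2  2  2]
-0.146 [ -1  -1  -1  -1 116 116 117 118   2   2]
-0.138 [ -1  -1  -1  -1 115 122 123 117   8   2]
-0.130 [ -1  -1  -1  -1  -1 130 145 116 237 240]
-0.122 [ -1  -1 222 222 222 210 152 230 240 240]
-0.114 [  2   9 226 233 233 233 227 235 236 236]
-0.106 [  2  -1  51 232 232 233  51 234 240 240]
-0.098 [  2  -1  51  51  44  44  52  51 240 240]
-0.090 [  2  -1  58  58  48  48  59  59 233 240]
-0.082 [ 1 -1 65 64 55 55 65 65  9  2]
-0.074 [-1 -1 67 66 61 60 67 65  9  2]
-0.066 [-1 -1 59 59 58 59 59 58  9  2]
-0.058 [ 1  9  9 10 10 10  9  9 10  1]
-0.050 [ 2  9 10  9  9 10 10  9 10  1]
-0.042 [ 2 10  9 10 10 10 10 10  9  1]
-0.034 [ 2  9 10 11 10  9 10 10  9  1]
-0.026 [ 2  9  9  9  9  9 10  9  9  1]
-0.018 [  1  10  10 126 126 127 126  10  10   2]
-0.010 [  2  10   9 128 128 128 128  10   9   1]
-0.002 [  1   9   9 122 122 122 122  10   9   1]
0.006 [ 1  8 -1 -1  8 10 10  9  9  1]
0.014 [ 2 -1 -1  8  9  9 10  9  9  2]
0.022 [-1 -1 -1 10  9 10  9 10  9  1]
```

View pics/w4.png

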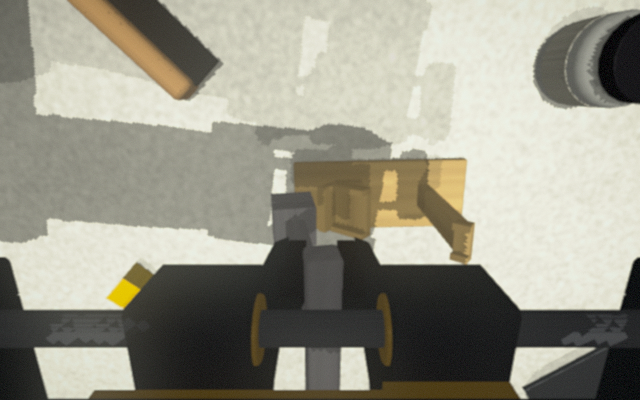

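The key is free and nearly upright, about 10° off (socket at (294,217), bar at (324,300)), and gripped off-centre. I'll stand it on a clear patch of table so the foot squares itself, then regrasp it centrally.

>>> send_rows:
  deltas:
    - [0, 0.02, 0.015, 0]
    - [0.006, 0.045, 0.015, 0]
    - [0.012, 0.075, 0.01, 0]
    - [0.022, 0.107, -0.01, 0]
    - [0.022, 0.107, -0.04, 0]
  squeeze: 60

```text
time_s: 4.72
eef_pos: [0.4594, -0.1418, 0.3313]
tcp_rot: [0.001, 0.891, 0.454, 0.001]
wrist_force: [-0.0, -0.4, -3.3]
gripper_width: 0.152
gripper_force: 57.3
```

>>> send_rows:
  deltas:
    - [0, 0, -0.01, 0]
    - [0, 0, -0.02, 0]
    - [0, 0, -0.028, 0]
    - [0, 0, -0.032, 0]
    - [0, 0, -0.032, 0]
  squeeze: 20

```text
time_s: 5.35
eef_pos: [0.4589, -0.1444, 0.2987]
tcp_rot: [-0.0, 0.892, 0.453, -0.0]
wrist_force: [-1.0, -1.0, -3.7]
gripper_width: 0.152
gripper_force: 19.9
```

>>> send_rows:
  deltas:
    - [0, 0, -0.002, 0]
    - [0, 0, -0.004, 0]
    - [0, 0, -0.006, 0]
    - [0, 0, -0.008, 0]
    - [0, 0, -0.008, 0]
  squeeze: 15

```text
time_s: 5.98
eef_pos: [0.46, -0.1446, 0.2937]
tcp_rot: [0.003, 0.892, 0.453, 0.002]
wrist_force: [2.4, 2.4, 18.7]
gripper_width: 0.153
gripper_force: 14.7
```

Run:
```python
from prof import *
s=manip.get_state();print(s['wrist_torque'])
prof('scene',[.44,-.17],[.813,-.582],zmax=.2,smin=-.06,smax=.07,save='pics/s5.png')
```

```text
[ 0.43237392 -0.23507009  0.00826837]
     [-0.045 -0.035 -0.025 -0.015 -0.005  0.005  0.015  0.025  0.035  0.045]
-0.060 [-1  1  4  4  4  2 23 22 22 25]
-0.052 [-1 -1  3  2  3  3  4 19 23 22]
-0.044 [ 5 -1 -1 -1 -1 -1  2  3 18  3]
-0.036 [ 4  3 -1 -1 -1 -1 -1  5  6  4]
-0.028 [  1   4   2  -1  -1  -1  -1  -1  23 164]
-0.020 [  7   1   4   1  -1  -1 174  40  38 181]
-0.012 [  4   3   6   1  -1  -1  84 183 197 196]
-0.004 [  5   0   2   3   2  60  97  81  36 160]
0.004 [  2   4   2   5   1 126 106  59  34 160]
0.012 [  3   2   3   4   3 147  33  34 157 157]
0.020 [  4   3   4   2   4   4   5 155 166 170]
0.028 [  6   5   3   2   3   4   5 161 175 174]
0.036 [  5   4   3   4   3   2   2   3 199 198]
0.044 [1 4 6 3 2 3 3 4 2 2]
0.052 [4 2 5 3 5 3 4 1 4 3]
0.060 [5 2 5 3 5 3 3 2 3 4]
0.068 [1 4 2 5 5 3 3 3 3 2]
```

>>> send_rows:
  deltas:
    - [0, 0, 0.002, 0]
    - [0, 0, 0.002, 0]
    - [0, 0, 0.001, 0]
  squeeze: 4

```text
time_s: 6.4
eef_pos: [0.4591, -0.1444, 0.2923]
tcp_rot: [0.001, 0.892, 0.453, 0.001]
wrist_force: [0.3, 0.3, 4.7]
gripper_width: 0.159
gripper_force: 3.9
```

Run:
```python
from prof import *
s=manip.get_state();print(s['eef_pos'],s['wrist_force'],s['wrist_torque'],s['gripper_width'])
p,_=capture('scene');a=p[130:260,140:310,::-1]
p,_=capture('wrist');b=p[:,:,::-1]
a=cv2.resize(a,None,fx=2.3,fy=2.3,interpolation=cv2.INTER_CUBIC);b=cv2.resize(b,(400,250))
o=np.zeros((300,800,3),np.uint8);o[:a.shape[0],:a.shape[1]]=a[:300,:];o[:250,400:]=b;cv2.imwrite('pics/s6.png',o)
```

```text
[ 0.45908806 -0.14439025  0.29233986] [0.27812803 0.27543841 4.73327718] [ 0.11872113 -0.09836185  0.03483647] 0.15888084196239516
```

View pics/s6.png

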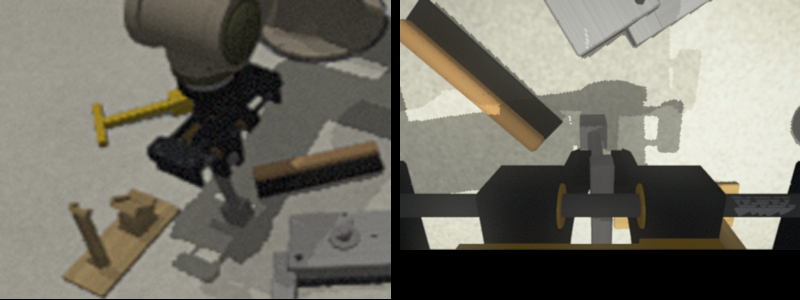

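Run:
```python
from h import *
for n in('wrist','top'):
    c=calibration(n);p,d=capture(n);W=cloud(n,d,c).reshape(-1,3);W=W[~np.isnan(W[:,0])]
    h=np.array([.808,-.589]);b=np.array([.589,.808]);m=np.array([.459,-.1445])-.032*b
    s=(W[:,:2]-m)@h;l=(W[:,:2]-m)@b;k=(abs(s)<.045)&(abs(l)<.045)
    for z0 in np.arange(.01,.16,.01):
        q=k&(abs(W[:,2]-z0)<.005)
        if q.sum()>5: print(n,'%.2f'%z0,q.sum(),'s',np.round(np.percentile(s[q],[3,97]),3),'l',np.round(np.percentile(l[q],[3,97]),3))
```

```text
wrist 0.01 210 s [-0.023  0.005] l [0.033 0.034]
wrist 0.02 218 s [-0.023  0.006] l [0.031 0.033]
wrist 0.03 990 s [-0.022  0.008] l [0.002 0.032]
wrist 0.04 490 s [-0.022  0.002] l [0.015 0.03 ]
wrist 0.05 162 s [-0.013  0.   ] l [0.019 0.021]
wrist 0.06 170 s [-0.012  0.001] l [0.018 0.02 ]
wrist 0.07 184 s [-0.011  0.002] l [0.017 0.019]
wrist 0.08 113 s [-0.008  0.002] l [0.016 0.018]
wrist 0.13 538 s [-0.018  0.019] l [0.04  0.043]
wrist 0.14 774 s [-0.019  0.021] l [0.04  0.043]
wrist 0.15 2696 s [-0.019  0.02 ] l [-0.015  0.043]
```

Foot down, but the key leans about 5–7°. I'll move the grip sideways over the foot with a light squeeze to upright it.

>>> send_rows:
  deltas:
    - [0.001, 0.005, -0.001, 0]
    - [0.002, 0.01, -0.001, 0]
    - [0.003, 0.015, -0.001, 0]
    - [0.003, 0.018, -0.001, 0]
    - [0.003, 0.018, -0.001, 0]
  squeeze: 4

```text
time_s: 7.22
eef_pos: [0.4618, -0.1261, 0.2906]
tcp_rot: [-0.0, 0.892, 0.453, -0.0]
wrist_force: [-0.7, -0.2, -2.5]
gripper_width: 0.151
gripper_force: 4.0
```

```bash
cat > tilt.py <<'E'
from h import *
n='wrist';s0=manip.get_state();c=calibration(n);p,d=capture(n);W=cloud(n,d,c).reshape(-1,3);W=W[~np.isnan(W[:,0])]
print(s0['wrist_force'],s0['gripper_width'],s0['eef_pos'])
h=np.array([.808,-.589]);b=np.array([.589,.808]);m=np.array(s0['eef_pos'][:2])-.032*b
s=(W[:,:2]-m)@h;l=(W[:,:2]-m)@b;k=(abs(s)<.045)&(abs(l)<.045)
for z0 in np.arange(.01,.11,.01):
    q=k&(abs(W[:,2]-z0)<.005)
    if q.sum()>5: print('%.2f'%z0,q.sum(),'s',np.round(np.percentile(s[q],[3,97]),3),'l',np.round(np.percentile(l[q],[3,97]),3))
E
python3 tilt.py
```

```text
[-0.66055095 -0.2374284  -2.47556948] 0.15117937467507891 [ 0.46180397 -0.12612207  0.2905596 ]
0.01 215 s [-0.043  0.012] l [0.013 0.026]
0.02 376 s [-0.045  0.012] l [0.006 0.025]
0.03 1200 s [-0.016  0.013] l [-0.002  0.024]
0.04 132 s [-0.008  0.005] l [0.014 0.021]
0.05 139 s [-0.008  0.005] l [0.014 0.015]
0.06 161 s [-0.008  0.005] l [0.013 0.014]
0.07 103 s [-0.008  0.006] l [0.013 0.014]
```

Nearly upright now. Release.

>>> send_rows:
  deltas:
    - [0, 0, -0.001, 0]
    - [0, 0, -0.001, 0]
    - [0, 0, -0.001, 0]
    - [0, 0, -0.001, 0]
  hand: 0.6

```text
time_s: 7.78
eef_pos: [0.4619, -0.1264, 0.2898]
tcp_rot: [0.0, 0.892, 0.453, 0.0]
wrist_force: [0.7, 0.3, 0.1]
gripper_width: 0.584
gripper_force: 0.0
```

```bash
python3 tilt.py
```

```text
[0.71271682 0.3331785  0.06309699] 0.5835637136819848 [ 0.46187515 -0.12635242  0.28980581]
0.01 177 s [-0.043  0.012] l [0.013 0.027]
0.02 313 s [-0.045  0.011] l [0.006 0.027]
0.03 782 s [-0.016  0.012] l [-0.001  0.027]
```

>>> send_rows:
  deltas:
    - [0, 0, 0.02, 0]
    - [0, 0, 0.05, 0]
    - [-0.02, -0.03, 0.1, 0]
    - [-0.04, -0.06, 0.12, 0]
    - [-0.04, -0.06, 0.12, 0]

```text
time_s: 8.45
eef_pos: [0.4211, -0.1875, 0.4111]
tcp_rot: [0.001, 0.892, 0.452, 0.001]
wrist_force: [0.1, -0.1, -0.6]
gripper_width: 0.6
gripper_force: 0.0
```

Run:
```python
from h import *
for n in ('wrist','top'):
    c=calibration(n);p,d=capture(n);W=cloud(n,d,c)
    q=W.reshape(-1,3);q=q[~np.isnan(q[:,0])]
    k=(abs(q[:,2]-.15)<.006)&(np.hypot(q[:,0]-.448,q[:,1]+.142)<.07);A=q[k]
    print(n,len(A))
    if len(A)>10:
        r=cv2.minAreaRect((A[:,:2]*1000).astype(np.float32));print('bar',r,np.percentile(A[:,2],[10,50,90]))
    k=(abs(q[:,2]-.032)<.006)&(np.hypot(q[:,0]-.448,q[:,1]+.142)<.05);A=q[k]
    if len(A)>10: print('sock',len(A),cv2.minAreaRect((A[:,:2]*1000).astype(np.float32)))
    if n=='wrist':
        q=W.reshape(-1,3); np.savez('w7.npz',W=W,p=p); cv2.imwrite('pics/w7.png',p[...,::-1])
```

```text
wrist 2981
bar ((447.0838928222656, -142.3539276123047), (89.94900512695312, 14.006769180297852), 53.70143127441406) [0.15056341 0.15166608 0.152613  ]
sock 309 ((447.02423095703125, -142.295166015625), (29.548980712890625, 30.395492553710938), 53.66699981689453)
top 44
bar ((459.38262939453125, -125.6856689453125), (41.716468811035156, 15.311447143554688), 55.18288803100586) [0.1488621  0.15227053 0.15487042]
sock 30 ((439.3238525390625, -130.22608947753906), (18.15462875366211, 58.282379150390625), 77.23165893554688)
```

View pics/w7.png

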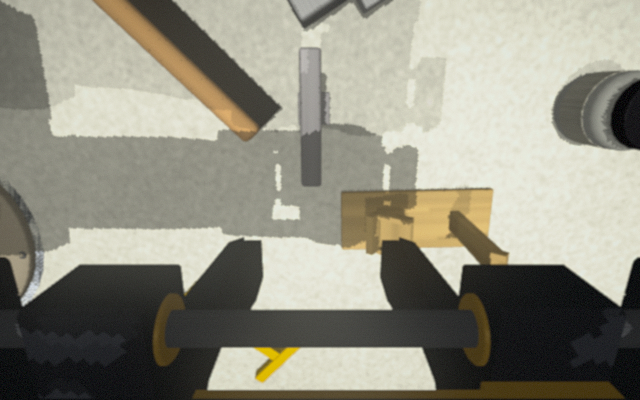

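The key stands upright on the table at (0.447,-0.142), bar angle 53.7° (bar in the picture at (311,48)-(311,185)). Before regrasping I'll look at the screws from near.

>>> send_rows:
  deltas:
    - [0.014, 0.035, 0, 0]
    - [0.028, 0.07, 0, 0]
    - [0.042, 0.105, 0, 0]
    - [0.056, 0.14, 0, 0]
    - [0.06, 0.15, 0, 0]

```text
time_s: 9.18
eef_pos: [0.4823, -0.034, 0.4087]
tcp_rot: [-0.001, 0.891, 0.454, -0.001]
wrist_force: [-0.3, -0.1, -0.7]
gripper_width: 0.601
gripper_force: 0.0
```

Run:
```python
from h import *
n='wrist';print(manip.get_state()['eef_pos'],manip.get_state()['qvel'].round(3) if hasattr(manip.get_state()['qvel'],'round') else '')
c=calibration(n);p,d=capture(n);W=cloud(n,d,c);q=W.reshape(-1,3);q=q[~np.isnan(q[:,0])]
cv2.imwrite('pics/w8.png',p[...,::-1])
for nm,g in(('L',(.543,.142)),('R',(.53,-.005))):
    g=np.array(g)
    for it in range(3):
        r=np.hypot(*(q[:,:2]-g).T)
        t=q[(r<.02)&(q[:,2]>.063)&(q[:,2]<.075)]
        if len(t)<5: print(nm,'no',len(t));break
        R=cv2.minAreaRect((t[:,:2]*1000).astype(np.float32));g=np.array(R[0])/1000
    hd=q[(np.hypot(*(q[:,:2]-g).T)<.02)&(q[:,2]>.055)&(q[:,2]<.063)]
    print(nm,R,len(t),t[:,2].max(),'head',len(hd),cv2.minAreaRect((hd[:,:2]*1000).astype(np.float32)))
    print('flange z',np.median(q[(r>.013)&(r<.02),2]))
top=q[(q[:,2]>.044)&(q[:,2]<.0505)&(abs(q[:,0]-.535)<.08)&(abs(q[:,1]-.07)<.2)];print('clamp',len(top),cv2.minAreaRect((top[:,:2]*1000).astype(np.float32)))
```

```text
[ 0.48232732 -0.03401214  0.40873334] [ 0.138  0.048 -0.065 -0.011  0.012  0.157]
L no 0Traceback (most recent call last):
  File "<stdin>", line 13, in <module>
NameError: name 'R' is not defined. Did you mean: 'r'?
```

View pics/w8.png

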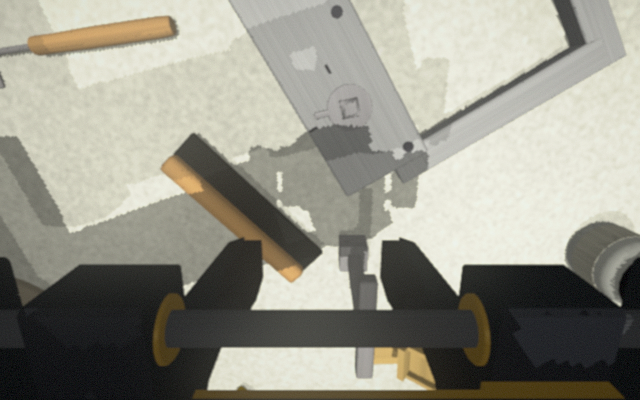

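The picture shows the right screw head at (348,105), pointer to the robot side (320,115), with the left screw out of view. I've used all my pictures, so depth only from here; I'll shift to see both screws.

>>> send_rows:
  deltas:
    - [0.01, 0.03, 0.01, 0]
    - [0.02, 0.06, 0.02, 0]
    - [0.03, 0.09, 0.03, 0]
    - [0.03, 0.09, 0.03, 0]
    - [0.03, 0.09, 0.03, 0]

```text
time_s: 9.85
eef_pos: [0.5117, 0.0528, 0.439]
tcp_rot: [-0.0, 0.892, 0.453, -0.001]
wrist_force: [-0.0, 1.0, -0.1]
gripper_width: 0.6
gripper_force: 0.0
```

```bash
cat > scr.py <<'E'
from h import *
n='wrist';print(manip.get_state()['eef_pos'])
c=calibration(n);p,d=capture(n);W=cloud(n,d,c);q=W.reshape(-1,3);q=q[~np.isnan(q[:,0])]
R=lambda a: cv2.minAreaRect((a[:,:2]*1000).astype(np.float32))
for nm,g in(('L',(.543,.142)),('R',(.53,-.005))):
    r=np.hypot(*(q[:,:2]-g).T);t=q[(r<.025)&(q[:,2]>.064)&(q[:,2]<.08)]
    if len(t)<5: print(nm,'no',len(t));continue
    g=np.array(R(t)[0])/1000;r=np.hypot(*(q[:,:2]-g).T)
    hd=q[(r<.016)&(q[:,2]>.055)&(q[:,2]<.08)]
    print(nm,'tip',R(t),len(t),'head',len(hd),R(hd),'flange',np.median(q[(r>.014)&(r<.019),2]))
top=q[(q[:,2]>.044)&(q[:,2]<.0505)&(abs(q[:,0]-.535)<.08)&(abs(q[:,1]-.07)<.2)];print('clamp',len(top),R(top))
E
python3 scr.py
```

```text
[0.51172089 0.0527799  0.43903811]
L tip ((547.8494262695312, 144.32366943359375), (12.07908821105957, 12.718976974487305), 82.07202911376953) 173 head 318 ((548.1196899414062, 144.19525146484375), (16.09686279296875, 15.946378707885742), 81.2853012084961) flange 0.051774978598886405
R tip ((535.2496948242188, -4.119071006774902), (12.31313419342041, 11.836201667785645), 66.27172088623047) 128 head 249 ((534.9561157226562, -5.01420783996582), (16.410070419311523, 16.060016632080078), 67.43437194824219) flange 0.051856278662091984
clamp 21636 ((541.5106201171875, 69.666259765625), (299.84368896484375, 90.1240005493164), 84.89999389648438)
```

>>> send_rows:
  deltas:
    - [-0.016, -0.049, -0.01, 0]
    - [-0.032, -0.098, -0.02, 0]
    - [-0.048, -0.147, -0.04, 0]
    - [-0.065, -0.195, -0.06, 0]
    - [-0.065, -0.195, -0.08, 0]

```text
time_s: 10.52
eef_pos: [0.4453, -0.1446, 0.3588]
tcp_rot: [-0.0, 0.893, 0.45, -0.0]
wrist_force: [0.2, -0.3, 0.2]
gripper_width: 0.601
gripper_force: 0.0
```

>>> send_rows:
  deltas:
    - [0, 0, 0, 0]
    - [0, 0, -0.01, 0]

```text
time_s: 10.78
eef_pos: [0.4469, -0.1414, 0.3504]
tcp_rot: [0.001, 0.892, 0.453, 0.001]
wrist_force: [0.1, 0.8, -1.0]
gripper_width: 0.601
gripper_force: 0.0
```

>>> send_rows:
  deltas:
    - [0, 0, -0.025, 0]
    - [0, 0, -0.05, 0]
    - [0, 0, -0.074, 0]
    - [0, 0, -0.074, 0]

```text
time_s: 11.28
eef_pos: [0.4468, -0.1409, 0.2749]
tcp_rot: [-0.001, 0.891, 0.453, -0.001]
wrist_force: [1.0, 0.1, 1.5]
gripper_width: 0.601
gripper_force: 0.0
```

>>> send_rows:
  deltas:
    - [0, 0, 0, 0]
    - [0, 0, 0, 0]
    - [0, 0, 0, 0]
    - [0, 0, 0, 0]
    - [0, 0, 0, 0]
  hand: 0.0
  squeeze: 40

```text
time_s: 11.9
eef_pos: [0.4469, -0.1414, 0.276]
tcp_rot: [0.0, 0.892, 0.453, 0.0]
wrist_force: [-0.0, -0.3, 0.4]
gripper_width: 0.155
gripper_force: 40.0
```

>>> send_rows:
  deltas:
    - [0, 0, 0.045, 0]
    - [0, 0, 0.09, 0]
    - [0.029, 0.045, 0.095, 10]
    - [0.058, 0.09, 0.095, 20]
    - [0.088, 0.137, 0.095, 30]
  squeeze: 60

```text
time_s: 12.52
eef_pos: [0.5354, -0.0029, 0.3703]
tcp_rot: [-0.0, 0.742, 0.67, -0.0]
wrist_force: [1.1, -0.5, -2.0]
gripper_width: 0.157
gripper_force: 60.0
```

>>> send_rows:
  deltas:
    - [0, 0, 0, 1]
    - [0, 0, 0, 1]
    - [0, 0, 0, 1]

```text
time_s: 12.9
eef_pos: [0.5345, -0.0053, 0.3706]
tcp_rot: [-0.0, 0.739, 0.674, -0.0]
wrist_force: [-0.2, -1.9, -3.3]
gripper_width: 0.154
gripper_force: 60.0
```

```bash
cat > chk.py <<'E'
from h import *
s0=manip.get_state();print(s0['time_s'],s0['eef_pos'],s0['qpos'].round(2) if hasattr(s0['qpos'],'round') else s0['qpos'])
w,x,y,z=s0['tcp_rot'];print('closing ang',np.degrees(np.arctan2(y*y-x*x,2*x*y)))
n='wrist';c=calibration(n);p,d=capture(n);W=cloud(n,d,c);q=W.reshape(-1,3);q=q[~np.isnan(q[:,0])]
e=np.array(s0['eef_pos']);R=lambda a: cv2.minAreaRect((a[:,:2]*1000).astype(np.float32))
foot=e[2]-.276
k=(abs(q[:,2]-foot-.032)<.006)&(np.hypot(*(q[:,:2]-e[:2]).T)<.04);print('sock',k.sum(),R(q[k]) if k.sum()>5 else '')
k=(abs(q[:,2]-foot-.152)<.006)&(np.hypot(*(q[:,:2]-e[:2]).T)<.06);print('bar',k.sum(),R(q[k]) if k.sum()>5 else '')
E
python3 chk.py; python3 scr.py
```

```text
12.9 [ 0.5344924  -0.00528079  0.37059495] [-0.23  0.36  1.52 -0.    1.26 -0.14]
closing ang -5.283398639598506
sock 122 ((534.7618408203125, -5.390226364135742), (30.42353057861328, 30.954160690307617), 85.01078796386719)
bar 8820 ((536.368408203125, 0.6387481689453125), (38.13554000854492, 77.7277603149414), 9.194371223449707)
[ 0.5345165  -0.00526649  0.37071181]
L no 0
R no 0
clamp 21584 ((538.0328369140625, 29.124618530273438), (203.0001678466797, 90.12641906738281), 84.91783905029297)
```

Socket is within 0.5 mm of the screw axis. Lower.

>>> send_rows:
  deltas:
    - [0, 0, -0.015, 0]
    - [0, 0, -0.026, 0]
    - [0, 0, -0.031, 0]
    - [0, 0, -0.036, 0]
    - [0, 0, -0.04, 0]
  squeeze: 40

```text
time_s: 13.62
eef_pos: [0.5349, -0.0043, 0.3313]
tcp_rot: [0.0, 0.738, 0.675, 0.0]
wrist_force: [-2.0, 0.7, 8.8]
gripper_width: 0.153
gripper_force: 40.0
```

>>> send_rows:
  deltas:
    - [0, 0, -0.002, 0]
    - [0, 0, -0.003, 0]
    - [0, 0, -0.003, 0]

```text
time_s: 14.0
eef_pos: [0.5349, -0.0043, 0.3292]
tcp_rot: [0.001, 0.738, 0.675, 0.0]
wrist_force: [-2.6, -0.4, 9.2]
gripper_width: 0.156
gripper_force: 40.1
```

Seated (foot at 0.053). Turn clockwise.

>>> send_rows:
  deltas:
    - [0, 0, 0, -9]
    - [0, 0, 0, -18]
    - [0, 0, 0, -27]
    - [0, 0, 0, -36]
    - [0, 0, 0, -45]
  squeeze: 60

```text
time_s: 14.62
eef_pos: [0.5348, -0.0043, 0.328]
tcp_rot: [0.0, 0.941, 0.339, 0.0]
wrist_force: [-1.1, -0.5, 0.2]
gripper_width: 0.145
gripper_force: 60.0
```

>>> send_rows:
  deltas:
    - [0, 0, 0, -9]
    - [0, 0, 0, -18]
    - [0, 0, 0, -27]
    - [0, 0, 0, -36]
    - [0, 0, 0, -45]

```text
time_s: 15.25
eef_pos: [0.5348, -0.0043, 0.3279]
tcp_rot: [0.0, 0.999, -0.047, 0.0]
wrist_force: [-1.8, -0.0, 0.6]
gripper_width: 0.152
gripper_force: 60.0
```

Run:
```python
from h import *
s=manip.get_state();print(s['wrist_torque'],s['wrist_force'])
w,x,y,z=s['tcp_rot'];print('ang',np.degrees(np.arctan2(y*y-x*x,2*x*y)),s['qpos'])
```

```text
[-0.03876163  0.33873763  0.09788507] [-1.80128759 -0.0316573   0.58606843]
ang -95.4208242348533 [-2.27176654e-01  4.05898687e-01  1.57633604e+00 -2.94442921e-04
  1.15902160e+00  1.43834871e+00]
```

Torque about z is 0.1 N·m, so the screw is following. I'll go past the pocket play until the stop is felt.

>>> send_rows:
  deltas:
    - [0, 0, 0, -3]
    - [0, 0, 0, -6]
    - [0, 0, 0, -9]
    - [0, 0, 0, -11]
    - [0, 0, 0, -11]

```text
time_s: 15.88
eef_pos: [0.5349, -0.0043, 0.328]
tcp_rot: [0.0, 0.99, -0.14, 0.0]
wrist_force: [-2.2, 0.2, 1.4]
gripper_width: 0.156
gripper_force: 60.0
```

```bash
cat > tq.py <<'E'
from h import *
s=manip.get_state();print(s['wrist_torque'],s['wrist_force'],s['eef_pos'])
w,x,y,z=s['tcp_rot'];print('ang',np.degrees(np.arctan2(y*y-x*x,2*x*y)),s['gripper_width'])
E
python3 tq.py
```

```text
[-0.06576769  0.43545938  0.10589989] [-2.21982379  0.15116711  1.3780164 ] [ 0.53486313 -0.00431451  0.32795701]
ang -106.13081770647389 0.15618574101730748
```

>>> send_rows:
  deltas:
    - [0, 0, 0, -2]
    - [0, 0, 0, -4]
    - [0, 0, 0, -4]

```text
time_s: 16.25
eef_pos: [0.5349, -0.0043, 0.3279]
tcp_rot: [0.0, 0.985, -0.175, 0.0]
wrist_force: [-2.1, -0.2, 3.9]
gripper_width: 0.155
gripper_force: 60.0
```

```bash
python3 tq.py
```

```text
[-0.03446319  0.46325435  0.11853577] [-2.08524216 -0.23962149  3.87824274] [ 0.53487951 -0.00434943  0.32794411]
ang -110.17798167731137 0.15484205372662235
```

```bash
cat > ka.py <<'E'
from h import *
s0=manip.get_state();e=np.array(s0['eef_pos']);w,x,y,z=s0['tcp_rot'];a=np.arctan2(y*y-x*x,2*x*y);print('ang',np.degrees(a),'tq',s0['wrist_torque'][2])
h=np.array([np.cos(a),np.sin(a)]);b=np.array([-h[1],h[0]])
n='wrist';c=calibration(n);p,d=capture(n);W=cloud(n,d,c);q=W.reshape(-1,3);q=q[~np.isnan(q[:,0])]
s=(q[:,:2]-e[:2])@h;l=(q[:,:2]-e[:2])@b;zz=q[:,2]-(e[2]-.276)
k=(abs(s)<.02)&(abs(l)>.012)&(abs(l)<.05)&(abs(zz-.152)<.004)
if k.sum()>5:
    f=np.polyfit(l[k],s[k],1);print('bar n',k.sum(),'l',l[k].min(),l[k].max(),'s',s[k].min(),s[k].max(),'key rel ang',-np.degrees(np.arctan(f[0])),'off',f[1])
k=(abs(s)<.03)&(abs(l)<.03)&(abs(zz-.032)<.004);print('sock',k.sum(),cv2.minAreaRect((np.c_[s,l][k]*1000).astype(np.float32)) if k.sum()>5 else '')
E
python3 ka.py
```

```text
ang -110.17798167731137 tq 0.11853577165381618
bar n 6056 l -0.03213662867104774 0.04575217610165706 s -0.006891197783661475 0.007542213294691255 key rel ang 0.3553049965398729 off 0.00039670684702638895
sock 116 ((0.6560888290405273, 0.42115306854248047), (30.773731231689453, 30.561168670654297), 0.01992388442158699)
```

>>> send_rows:
  deltas:
    - [0, 0, 0, -2]
    - [0, 0, 0, -4]
    - [0, 0, 0, -4]

```text
time_s: 16.68
eef_pos: [0.5349, -0.0043, 0.3279]
tcp_rot: [0.0, 0.978, -0.209, 0.0]
wrist_force: [-2.1, -0.6, 5.2]
gripper_width: 0.152
gripper_force: 60.2
```

```bash
python3 ka.py
```

```text
ang -114.1796865700686 tq 0.3115363724717422
bar n 6005 l -0.03161985273419857 0.04602136887119777 s -0.016966529705314516 0.007564075335541444 key rel ang 0.9412744074624012 off 0.00033783309806784335
sock 196 ((0.8755922317504883, 0.5456829071044922), (30.594139099121094, 30.35160255432129), 0.8118550777435303)
```

The torque jumped to 0.31 N·m, so that is the stop. A touch more to be sure.

>>> send_rows:
  deltas:
    - [0, 0, 0, -2]
    - [0, 0, 0, -4]
    - [0, 0, 0, -4]

```text
time_s: 17.1
eef_pos: [0.5349, -0.0043, 0.3279]
tcp_rot: [0.0, 0.97, -0.243, 0.0]
wrist_force: [-1.0, -1.2, 4.7]
gripper_width: 0.155
gripper_force: 62.0
```

```bash
python3 ka.py
```

```text
ang -118.14695170948085 tq 0.5555746062041288
bar n 6053 l -0.03109086281549849 0.045905413123386786 s -0.017419868852636147 0.00786463262087424 key rel ang 1.5817081879597137 off 0.00035293501367214937
sock 238 ((14.434226036071777, 0.6211872100830078), (4.153081893920898, 31.09111213684082), 4.527039051055908)
```

>>> send_rows:
  deltas:
    - [0, 0, 0, 9]
    - [0, 0, 0, 17]
    - [0, 0, 0.015, 17]
    - [0, 0, 0.035, 17]
    - [0, 0, 0.05, 17]

```text
time_s: 17.77
eef_pos: [0.5348, -0.0043, 0.3787]
tcp_rot: [-0.0, 0.995, -0.099, 0.0]
wrist_force: [0.1, -1.4, -3.3]
gripper_width: 0.155
gripper_force: 60.0
```

>>> send_rows:
  deltas:
    - [0.001, 0.015, 0, 10]
    - [0.003, 0.045, 0, 20]
    - [0.006, 0.075, 0, 30]
    - [0.01, 0.11, 0, 40]
    - [0.0134, 0.149, 0, 50]

```text
time_s: 18.4
eef_pos: [0.5483, 0.1457, 0.3779]
tcp_rot: [-0.0, 0.943, 0.334, -0.0]
wrist_force: [1.3, -0.3, -4.1]
gripper_width: 0.151
gripper_force: 60.0
```

>>> send_rows:
  deltas:
    - [0, 0, 0, 10]
    - [0, 0, 0, 20]
    - [0, 0, 0, 30]
    - [0, 0, 0, 40]
    - [0, 0, 0, 46]

```text
time_s: 19.02
eef_pos: [0.5482, 0.1447, 0.3778]
tcp_rot: [-0.0, 0.737, 0.675, -0.0]
wrist_force: [1.0, -0.6, -2.0]
gripper_width: 0.156
gripper_force: 60.0
```

```bash
python3 chk.py; python3 ka.py
python3 - <<'E'
from h import *
c=calibration('top');p,d=capture('top');cv2.imwrite('pics/t9.png',p[...,::-1])
W=cloud('wrist',*[capture('wrist')[1]]) ;q=W.reshape(-1,3);q=q[~np.isnan(q[:,0])]
g=[.5348,-.005];r=np.hypot(*(q[:,:2]-g).T);hd=q[(r<.016)&(q[:,2]>.055)&(q[:,2]<.08)];print('R head',len(hd),cv2.minAreaRect((hd[:,:2]*1000).astype(np.float32)) if len(hd)>5 else '')
E
```

```text
19.025 [0.54822066 0.14472218 0.37784363] [0.05 0.43 1.41 0.   1.31 0.14]
closing ang -5.0322940366880795
sock 118 ((548.5219116210938, 144.76522827148438), (29.687490463256836, 30.847393035888672), 85.15396881103516)
bar 8866 ((548.1701049804688, 151.12832641601562), (76.95049285888672, 38.02593231201172), 69.82770538330078)
ang -4.830274802464431 tq 0.03899891697723392
bar n 5928 l -0.03264466572827329 0.04479739591119795 s -0.006778152263945689 0.00733359800495245 key rel ang 0.047416522483368306 off 0.00030757047139133565
sock 110 ((0.2518949508666992, -0.029852867126464844), (30.192352294921875, 30.819576263427734), 89.39285278320312)
R head 0
```

>>> send_rows:
  deltas:
    - [0, 0, -0.015, 0]
    - [0, 0, -0.032, 0]
    - [0, 0, -0.037, 0]
    - [0, 0, -0.042, 0]
    - [0, 0, -0.047, 0]
  squeeze: 40

```text
time_s: 19.85
eef_pos: [0.5483, 0.1447, 0.3307]
tcp_rot: [0.0, 0.738, 0.675, 0.0]
wrist_force: [-0.7, -0.2, -2.9]
gripper_width: 0.154
gripper_force: 40.0
```

>>> send_rows:
  deltas:
    - [0, 0, -0.002, 0]
    - [0, 0, -0.0035, 0]
    - [0, 0, -0.0035, 0]

```text
time_s: 20.23
eef_pos: [0.5483, 0.1447, 0.328]
tcp_rot: [0.0, 0.738, 0.675, 0.0]
wrist_force: [-0.8, -0.2, 2.9]
gripper_width: 0.155
gripper_force: 40.0
```

Seated (same height, 0.328). Turn.

>>> send_rows:
  deltas:
    - [0, 0, 0, -10]
    - [0, 0, 0, -20]
    - [0, 0, 0, -30]
    - [0, 0, 0, -40]
    - [0, 0, 0, -50]
  squeeze: 60

```text
time_s: 20.85
eef_pos: [0.5482, 0.1449, 0.3279]
tcp_rot: [-0.0, 0.955, 0.297, 0.0]
wrist_force: [-3.0, 0.8, 3.9]
gripper_width: 0.153
gripper_force: 60.0
```

>>> send_rows:
  deltas:
    - [0, 0, 0, -10]
    - [0, 0, 0, -20]
    - [0, 0, 0, -30]
    - [0, 0, 0, -40]
    - [0, 0, 0, -50]

```text
time_s: 21.48
eef_pos: [0.5482, 0.1448, 0.328]
tcp_rot: [-0.0, 0.991, -0.134, 0.0]
wrist_force: [-2.5, 1.5, 3.7]
gripper_width: 0.151
gripper_force: 60.0
```

```bash
python3 ka.py
```

```text
ang -105.45913281444702 tq 0.1233310471781526
bar n 6045 l -0.03317358327420797 0.045828391580706146 s -0.006949896365436659 0.007568555090092202 key rel ang 0.44578299434883595 off 0.000408641972579451
sock 118 ((0.7362585067749023, 0.46640777587890625), (30.555526733398438, 30.269960403442383), 0.7806917428970337)
```

>>> send_rows:
  deltas:
    - [0, 0, 0, -3]
    - [0, 0, 0, -6]
    - [0, 0, 0, -9]
    - [0, 0, 0, -9]

```text
time_s: 22.02
eef_pos: [0.5482, 0.1448, 0.3279]
tcp_rot: [-0.0, 0.978, -0.208, 0.0]
wrist_force: [-2.4, 0.5, 5.4]
gripper_width: 0.151
gripper_force: 60.2
```

```bash
python3 ka.py
```

```text
ang -113.96775557009104 tq 0.4037576224980278
bar n 5993 l -0.03161725649712872 0.04600048800907461 s -0.01494930997508296 0.015385788102657526 key rel ang 0.9197921484406407 off 0.00026816611749797545
sock 155 ((0.30469417572021484, 0.5819520950317383), (30.645387649536133, 30.51901626586914), 89.74546813964844)
```

Stop reached at the same angle. A bit more, then I'll ease back into the play and release.

>>> send_rows:
  deltas:
    - [0, 0, 0, -2]
    - [0, 0, 0, -4]
    - [0, 0, 0, -4]

```text
time_s: 22.45
eef_pos: [0.5482, 0.1448, 0.3279]
tcp_rot: [-0.0, 0.97, -0.241, 0.0]
wrist_force: [-2.1, 0.1, 6.1]
gripper_width: 0.154
gripper_force: 60.6
```

>>> send_rows:
  deltas:
    - [0, 0, 0, 5]
    - [0, 0, 0, 10]
    - [0, 0, 0, 14]
    - [0, 0, -0.001, 14]

```text
time_s: 22.95
eef_pos: [0.5484, 0.1447, 0.3278]
tcp_rot: [-0.0, 0.993, -0.121, 0.001]
wrist_force: [-4.8, 0.7, 15.8]
gripper_width: 0.153
gripper_force: 60.0
```

```bash
python3 ka.py; python3 tq.py
```

```text
ang -103.93468404401521 tq 0.04063152405420909
bar n 6063 l -0.031853709041641136 0.046162480020759296 s -0.018317494572800862 0.017952930225692013 key rel ang 0.13984612245723108 off 0.00031306277328903975
sock 102 ((0.4059591293334961, 0.8352127075195312), (29.7214298248291, 30.889328002929688), 89.72976684570312)
[0.10875461 0.92686693 0.08300562] [-3.1541139  -0.08089989 11.17601583] [0.5484     0.14477816 0.32788065]
ang -103.96435140320887 0.153856396682797
```

>>> send_rows:
  deltas:
    - [0, 0, 0.001, 0]
    - [0, 0, 0.001, 0]
    - [0, 0, 0.001, 0]
    - [0, 0, 0.001, 0]
    - [0, 0, 0.001, 0]
  hand: 0.7

```text
time_s: 23.62
eef_pos: [0.5483, 0.1447, 0.3271]
tcp_rot: [0.0, 0.992, -0.123, -0.0]
wrist_force: [0.2, -0.5, -0.4]
gripper_width: 0.685
gripper_force: 0.0
```

>>> send_rows:
  deltas:
    - [0, 0, 0.03, 0]
    - [0, 0, 0.07, 0]
    - [0, -0.03, 0.11, 0]
    - [0, -0.08, 0.11, 0]
    - [0, -0.08, 0.11, 0]

```text
time_s: 24.25
eef_pos: [0.5483, 0.0624, 0.4375]
tcp_rot: [0.0, 0.992, -0.125, 0.0]
wrist_force: [0.4, 0.5, 0.2]
gripper_width: 0.701
gripper_force: 0.0
```

Run:
```python
from h import *
R=lambda a: cv2.minAreaRect((a[:,:2]*1000).astype(np.float32)) if len(a)>5 else None
for n in('wrist','top','scene'):
    c=calibration(n);p,d=capture(n);q=cloud(n,d,c).reshape(-1,3);q=q[~np.isnan(q[:,0])]
    r=np.hypot(*(q[:,:2]-[.5482,.1444]).T)
    k=q[(r<.06)&(q[:,2]>.19)&(q[:,2]<.215)];print(n,'bar',len(k),R(k),np.percentile(k[:,2],[10,50,90]) if len(k) else '')
    k=q[(r<.03)&(abs(q[:,2]-.084)<.007)];print(' sock',len(k),R(k))
    r=np.hypot(*(q[:,:2]-[.5348,-.005]).T)
    k=q[(r<.016)&(q[:,2]>.056)&(q[:,2]<.08)];print(' Rhead',len(k),R(k))
    # pointer on flange: points 52 high beyond flange radius
    k=q[(r>.0225)&(r<.036)&(q[:,2]>.0496)&(q[:,2]<.06)]
    if len(k): m=k.mean(0)-[.5348,-.005,0];print(' ptr',len(k),np.degrees(np.arctan2(m[1],m[0])))
print(manip.get_state()['time_s'])
```

```text
wrist bar 2482 ((559.3861083984375, 141.17469787597656), (14.38649845123291, 67.57599639892578), 76.22968292236328) [0.196812   0.20344507 0.20441397]
 sock 678 ((548.2576904296875, 144.07589721679688), (31.006196975708008, 31.39507484436035), 76.27642822265625)
 Rhead 272 ((534.6803588867188, -5.15908145904541), (16.207956314086914, 16.39735221862793), 84.9815673828125)
 ptr 86 86.449198116768
top bar 22 ((526.8538208007812, 156.52854919433594), (7.123525142669678, 42.71759796142578), 85.73712921142578) [0.20034508 0.20404057 0.20750518]
 sock 0 None
 Rhead 2 None
 ptr 26 -108.85582422774502
scene bar 129 ((548.9234619140625, 145.73182678222656), (13.695059776306152, 88.64128875732422), 76.18844604492188) [0.20130209 0.20437239 0.20593635]
 sock 68 ((548.4801025390625, 145.27975463867188), (27.61598014831543, 34.31837844848633), 79.64110565185547)
 Rhead 35 ((534.1063232421875, -4.2993316650390625), (18.32796287536621, 19.884830474853516), 80.95111846923828)
 ptr 60 178.90725914247574
24.4
```

The right screw's pointer reads 86° (the clamp's +y is 85°). The key is upright with its top at 0.204 m, which is fully seated. Handing in.

```bash
python3 -c "
from rig import manip
print(manip.sign_off())"
```

```text
the job is handed in; nothing more can be done
None
```

I turned both clamp screws clockwise to their stops with the T key and left the key standing upright, fully seated and released, on the left screw; the job was handed in at about 24 s. The right screw's pointer measured within about 2° of locked; the left one sits under the key, so I judged it by the torque rise at the same stop angle.

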